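# Gloss reading on a sloped test panel

### The job

First swing the keeper bar of the tilting stand shut into its detent, so that the painted test panel is secured. Then pick up the gloss meter and set its underside fully flush on the sloped panel, centred in the taped frame, pressing it on lightly with about 10 N. Finish while still gripping the meter and pressing it flush on the panel: do not let go. Leave the polish bottle, the tape roll and the polishing pad alone.

Things in the scene. Friction and masses are not known exactly. Their poses are not given: they have to be found in the camera images.
- panel: Black painted test panel, 200 x 200 mm, held at a slope of 13 to 30 degrees that differs each time and is locked; it gives a little along its z when pressed (sprung, 0.4 mm per N, up to 12 mm). Origin: centre of its top face (and of the taped frame), 100 mm above the bench. x: up the slope, away from the robot; y: level, to the left; z: out of the face. Flat tape frames 150 (x) by 80 mm (y).
- stand: Fixed dark steel stand that carries the panel; its yaw differs each time. Base plate 200 (x) x 240 (y) x 10 mm; origin at the centre of its underside. At its left and right, at y = +-112 mm, stand two cheeks 70 mm long, 8 mm thick, up to 110 mm above the bench.
- keeper (a joint): Angle of the steel keeper bar (16 x 6 mm, top 12 mm above the panel). Pivot at x 60, y 85 mm of the panel, axis = panel z. 0 = shut, along the left edge, pointing down the slope (panel -x); grows as it swings out left (to 1.4, nearly panel +y). Friction 0.08 N m keeps it where it is left. A sprung steel ball at the panel's edge must be overridden from about 0.35 to 0.06 rad (up to 0.5 N m); the bar then snaps to 0 and is held.
- keeper_knob (a point): Centre of the top of the upright round black knob on the keeper bar's free end, 110 mm from the pivot axis: 18 mm in diameter, 36 mm tall, standing on the bar along the panel's z; its top is 48 mm above the panel face. It can be pinched or pushed.
- keeper_hinge (a point): Point on the keeper bar's pivot axis, at the level of the bar's top.
- meter: Gloss meter, a grey box with a black lower part, 120 (x) x 44 (y) x 66 (z) mm, 0.25 to 0.5 kg, with a dark screen and a round button on its top. It stands on the bench on its flat underside. Origin: centre of the underside; x lengthwise, z out of the top. Gripped across y. On the panel it may lie any way round about the face's normal.
- polish: White polish bottle with a black cap, 60 mm across, 170 mm tall, standing on the bench; origin at the centre of its foot. Leave it alone.
- tape_roll: Roll of yellowish masking tape lying flat, 100 mm across, 25 mm high; origin at the centre of its underside. Leave it alone.
- pad: Grey round polishing pad, 124 mm across, 36 mm high; origin at the centre of its underside. Leave it alone.
Things that resemble listed ones, but are neither listed nor needed, are in the scene too. Leave any orange or red look-alike of the meter alone.

How it is judged:
By the outcome, as a careful person would: the job done as asked, in the order asked, and still so for the second after the job is handed in, while the arm keeps its last pose, push and grip.
It also fails if it takes over 72 s, if anything falls off the work surface, if the arm or the gripper's body presses on something with over 40 N, if the wrist force passes 120 N, or if a joint passes its speed limit or range.

### The arm

A 7-joint arm with a two-finger parallel gripper is mounted at the origin on the work surface. World frame = base frame: x ahead of the robot, y to its left, z up, the work surface at z = 0. Lengths are in mm, angles in rad, forces in N, time in s.
With the tool pointing down it reaches from about 375 to 925 mm from the base axis. Payload 3.1 kg.
Tool frame: the origin (TCP) lies on the mounting face of the last link; the fingertips stand 173 mm ahead of it and the grasp point (between the pads) lies 155 mm ahead of it; z points along the fingers, y is the line along which they close (so a half turn about z gives the same grasp; the last joint's range is limited). The gripper opens to 85 mm and grips with 20 to 120 N. Pads are 22 mm wide; open, the fingers measure 114 mm over their backs; the gripper's body (76 mm by 85 mm) begins 54 mm behind the grasp point. The pads swing forward as they close: fully open they stand 13 mm farther back than shut.
Start: joints at [-1.237, 0.383, 0.044, 1.598, -0.018, 1.161, -0.05], TCP at [272.012, 590.352, 404.669] pointing down, gripper open.
Joint ranges: [-2.61, 2.61], [-0.41, 2.15], [-1.48, 1.57], [0, 2.5], [-1.57, 4.71], [0.05, 1.97], [-2.85, 2.85]. Speed limits (rad/s): [2.79, 2.79, 3.14, 3.14, 3.14, 3.14, 3.14].

### API

Orientations are given as a unit quaternion [x, y, z, w].
In Python, from plant import env, vision, job gives the robot as it stands. The module is installed in compiled form; this text tells all that it offers.
- The arm moves only by the tool arm_command, never from a script. Its argument "targets" is one flat list of numbers, 5 for each row, row after row: the shift along the tool's x, y, z in cm, then the turn about the tool's z in degrees, then the closure, from -1 (fully open) to 1 (shut). In form: [x, y, z, twist, fingers, x, y, z, twist, fingers, ...]. A call has 1 to 12 rows; each row is the pose to reach, as a shift and turn from the pose commanded when the call began, along the tool's axes at that moment; what a row does not reach only later rows make up. A row lasts 1/10 s, in which the tool goes at most 50 mm and 8.59 degrees, less where a joint would pass 70% of its speed; a pose out of reach is approached as far as the arm can. A call with a gripper value outside its range is refused whole. The fingers move at their own pace and stop on an object; "force" is the grip in N (left out, the last holds). Time passes only in rows, so rows that repeat a pose let the fingers close. It gives the time, the measured TCP pose, the force, the opening and the grip force at its end, in the units of the state.
- env.read_state(): the state, without advancing time (a new reading comes with each control period).
- vision.camera(name): name is "scene" or "top" or "wrist"; returns (picture, depth): 420x560x3 uint8, red, green, blue; 420x560 float32, mm along the optical axis (not along the pixel's ray), 0 where there is no reading.
- vision.camera_info(name): a dict with "fov_y" (degrees; the focal length in pixels is half the picture's height over the tangent of half this angle, whatever the lens; pixels are square), "cx", "cy" (the principal point, pixels), "R" (3x3) and "t" (3): a world point X has camera coordinates R X + t. Camera axes: x right, y down, z forward; pixel columns grow to the right and rows downward; lengths in mm; the calibration is good to about 2 mm. A picture is of the moment at which its call begins: read the wrist's pose just before it. camera_info takes no time and is no camera call; for the wrist camera it gives the pose at the moment of the call.
- job.finish_job(): hands the job in; it is judged then, once.
The state is a dict: "time": time; "joint_pos": joint angles; "dq": joint speeds; "joint_efforts": joint torques, N m; "eef_pos": TCP position; "ee_rot": TCP orientation; "wrist_force": force on the tool from outside, world axes, zero at the start; "wrist_torque": the same for the moment, N m; "width": finger opening in mm; "gripper_force": force on a finger pad.
Only numpy, scipy, OpenCV 4.12 (cv2) and the standard library are available. Lean on these libraries where they do the work, as an engineer would, in place of code of your own. Each camera call takes 0.05 s, during which the arm holds its last target. There are 200 camera calls.

## Working session

There is one attempt and no reset: what is moved stays moved. The work goes in short steps, Python scripts to look and compute and a tool call to move; the robot and the scene stay as the last step left them, time stands still between calls to the robot, and variables do not carry over. Pictures are saved under pics/ and viewed, at most 10 in all, crops included, and the job is handed in when it is done.

Besides the shell and the picture viewer there is one more tool, called after "Emit:" by a JSON object that holds its "fn" and its "kwargs", one argument or row to a line. arm_command: Moves the arm, as the interface text tells. Its arguments: {"type":"object","properties":{"targets":{"type":"array"},"force":{"type":"number"}},"required":["targets"]}

```bash
mkdir -p pics
cat > h.py <<'E'
import numpy as np, cv2
from scipy.spatial.transform import Rotation as Rn
from plant import env, vision, job
def grab(n):
    ci=vision.camera_info(n); p,d=vision.camera(n); return p,d,ci
def cloud(d,ci):
    f=210/np.tan(np.radians(ci["fov_y"])/2)
    v,u=np.mgrid[0:420,0:560]
    c=np.stack([(u-ci["cx"])/f*d,(v-ci["cy"])/f*d,d],-1)
    return (c-np.array(ci["t"]))@np.array(ci["R"])
def toolshift(P):
    "world point -> shift (cm) in tool axes from TCP"
    s=env.read_state(); return Rn.from_quat(s["ee_rot"]).inv().apply(np.array(P)-s["eef_pos"])/10
E
python3 - <<'E'
from h import *
for n in("scene","top"):
    p,d,ci=grab(n); cv2.imwrite(f"pics/{n}0.png",p[:,:,::-1]); np.savez(f"{n}0.npz",p=p,d=d,X=cloud(d,ci))
    print(n,ci,(d>0).mean())
s=env.read_state(); print(s)
E
```

```text
scene {'fov_y': 54.30883286440007, 'cx': 285.3300927094347, 'cy': 209.4869426625631, 'R': array([[-0.35281662,  0.93567759, -0.00527922],
       [ 0.79100204,  0.29524029, -0.53586281],
       [-0.49983618, -0.19323718, -0.84428857]]), 't': array([ 194.02366574, -366.56989002, 1503.06485451])} 0.9960544217687075
top {'fov_y': 44.73772244536995, 'cx': 280.26852115923856, 'cy': 210.66354157562802, 'R': array([[ 0.0112442 , -0.99983596,  0.01419922],
       [-0.99207519, -0.0129318 , -0.12497838],
       [ 0.1251415 , -0.01268141, -0.99205786]]), 't': array([ -26.05120698,  543.3776056 , 1489.13953271])} 0.9958503401360544
{'time': 0.1, 'joint_pos': array([-1.23680643,  0.38377129,  0.04382858,  1.59944258, -0.01785255,
        1.16121654, -0.04994333]), 'dq': array([ 0.00163828, -0.00149116, -0.00214755, -0.00375306, -0.00109164,
        0.00231781,  0.00107325]), 'joint_efforts': array([ 2.51822166e-03, -4.34730756e+01,  1.02908280e+00, -2.50453091e+01,
        1.08347108e-02,  5.55012521e-03, -1.47741480e-05]), 'eef_pos': array([271.8183411 , 589.94047827, 403.38862256]), 'ee_rot': array([ 2.14190984e-01,  9.76791035e-01, -1.20986037e-03, -1.78563206e-04]), 'wrist_force': array([-0.10184796,  1.14769585,  0.86509231]), 'wrist_torque': array([-0.03185932, -0.04576319, -0.05825496]), 'gripper_force': 0.0, 'width': 85.63151639674663}
```

View pics/scene0.png

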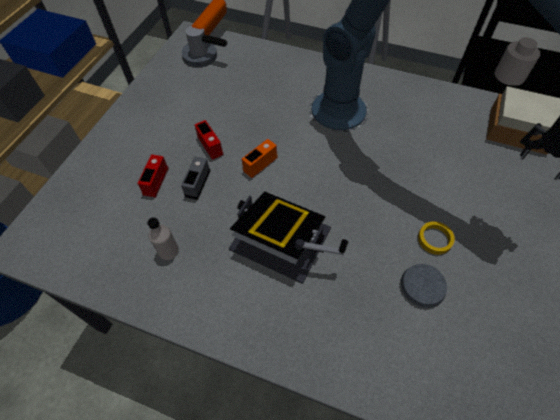

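View pics/top0.png

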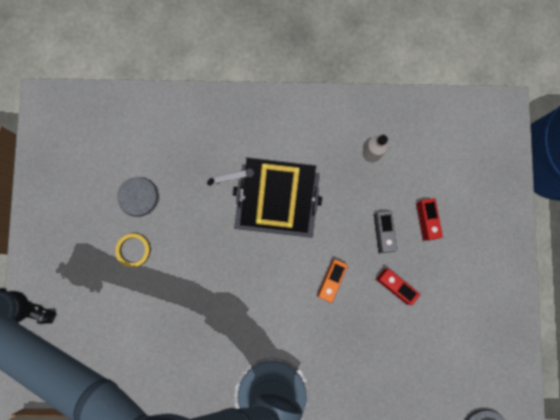

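The scene view shows the panel with its yellow frame at (280,222), the keeper bar from (300,245) to the knob at (344,246), and the grey meter at (196,176). In the top view the frame is at (278,195), hinge (250,174), knob (211,182) and grey meter (386,230). The red and orange boxes are decoys.

Run:
```python
from h import *
T=np.load("top0.npz"); p,X=T["p"],T["X"]; S=np.load("scene0.npz")
np.set_printoptions(precision=1,suppress=True)
def frame(p,X,box):
    hsv=cv2.cvtColor(p,cv2.COLOR_RGB2HSV); m=cv2.inRange(hsv,(18,100,60),(38,255,255))
    k=np.zeros_like(m); k[box[1]:box[3],box[0]:box[2]]=255; m&=k
    c=max(cv2.findContours(m,cv2.RETR_EXTERNAL,cv2.CHAIN_APPROX_NONE)[0],key=cv2.contourArea)
    f=np.zeros_like(m); cv2.drawContours(f,[c],-1,255,-1); f=cv2.erode(f,np.ones((3,3)))
    P=X[f>0]; 
    for _ in range(3):
        c0=P.mean(0); n=np.linalg.svd(P-c0,full_matrices=False)[2][2]; n*=np.sign(n[2]); P=P[abs((P-c0)@n)<6]
    y=np.cross([0,0,1],-n*[1,1,0]); 
    ux=-(n*[1,1,0]); ux/=np.linalg.norm(ux)
    xs=np.array([*(ux),0])[:3]; yv=np.cross([0,0,1],ux); xv=np.cross(yv,n)
    q=np.stack([(P-c0)@xv,(P-c0)@yv],1); r=cv2.minAreaRect(q.astype(np.float32))
    print("frame c",c0,"n",n,"slope",np.degrees(np.arccos(n[2])),"yaw",np.degrees(np.arctan2(ux[1],ux[0])),"rect",r)
frame(p,X,(240,150,325,240)); frame(S["p"],S["X"],(230,190,330,260))
for n,(u0,v0,u1,v1) in dict(meter=(370,205,402,257)).items():
    b=X[v0:v1,u0:u1].reshape(-1,3); b=b[b[:,2]>50]; r=cv2.minAreaRect(b[:,:2].astype(np.float32)); print(n,r,b[:,2].max(),np.median(b[:,2]),cv2.boxPoints(r).tolist())
# screen/ knob
b=X[170:192,200:222]; k=b[...,2]; print("knob z",k.max()); w=b[k>k.max()-12]; print(w.mean(0),len(w))
for (u,v) in [(211,182),(225,179),(235,177),(245,175),(250,173)]: print(u,v,X[v,u])
b=S["X"][238:256,335:352]; k=b[...,2];w=b[k>k.max()-10]; print("scene knob",k.max(),w.mean(0),len(w))
print(toolshift([0,0,0]))
```

```text
frame c [568.1  -8.2 177.9] n [0.1 1.  0. ] slope 89.45954081373775 yaw -95.58014472471856 rect ((636.9044799804688, -59.57408142089844), (167.8278045654297, 1484.78955078125), 84.45085144042969)
frame c [579.1  -7.4 102.1] n [-0.4 -0.   0.9] slope 23.11051138145996 yaw 7.266465934478539 rect ((-3.5595016479492188, 2.564464569091797), (20.447406768798828, 179.5150909423828), 56.33464813232422)
meter ((450.6837158203125, -172.39886474609375), (121.05244445800781, 377.099853515625), 11.755949974060059) 1545.5929281419712 67.14995171982594 [[353.0112609863281, -0.1357288360595703], [429.8428649902344, -369.3256530761719], [548.356201171875, -344.6619873046875], [471.5245666503906, 24.527923583984375]]
knob z 1545.5929281419712
[ 353.    -0.1 1545.6] 2
211 182 [606.3 174.7 151.7]
225 179 [619.6 138.4 128.9]
235 177 [627.  110.9 122.1]
245 175 [631.   82.1 133. ]
250 173 [635.6  67.9 139.4]
scene knob 1073.6135960595825 [1109.7  217.1 1073.6] 1
[  0.  -64.9  40.5]
```

```bash
cat >> h.py <<'E'
def ray(uv,ci,c,n):
    f=210/np.tan(np.radians(ci["fov_y"])/2); R=np.array(ci["R"]); o=-R.T@np.array(ci["t"])
    uv=np.atleast_2d(uv).astype(float); d=np.c_[(uv[:,0]-ci["cx"])/f,(uv[:,1]-ci["cy"])/f,np.ones(len(uv))]@R
    return o+d*(((np.array(c)-o)@n)/(d@n))[:,None]
E
python3 - <<'E'
from h import *
np.set_printoptions(precision=3,suppress=True)
def go(name,box):
    Z=np.load(name+"0.npz"); p,d,X=Z["p"],Z["d"],Z["X"]; ci=vision.camera_info(name)
    hsv=cv2.cvtColor(p,cv2.COLOR_RGB2HSV); m=cv2.inRange(hsv,(18,100,60),(38,255,255))
    k=np.zeros_like(m); k[box[1]:box[3],box[0]:box[2]]=255; m&=k
    c=max(cv2.findContours(m,cv2.RETR_EXTERNAL,cv2.CHAIN_APPROX_NONE)[0],key=cv2.contourArea)
    f=np.zeros_like(m); cv2.drawContours(f,[c],-1,255,-1)
    P=X[(f>0)&(d>0)]; P=P[(P[:,2]>40)&(P[:,2]<170)]
    for _ in range(4):
        c0=P.mean(0); n=np.linalg.svd(P-c0,full_matrices=False)[2][2]; n*=np.sign(n[2]); P=P[abs((P-c0)@n)<6]
    ux=-(n*[1,1,0]); ux/=np.linalg.norm(ux); yv=np.cross([0,0,1],ux); xv=np.cross(yv,n)
    q=ray(c[:,0,:],ci,c0,n)-c0; r=cv2.minAreaRect(np.stack([q@xv,q@yv],1).astype(np.float32))
    print(name,"c",c0+r[0][0]*xv+r[0][1]*yv,"n",n,"slope",np.degrees(np.arccos(n[2])),"yaw",np.degrees(np.arctan2(ux[1],ux[0])),r,len(P))
go("top",(240,150,325,240)); go("scene",(230,190,330,260))
Z=np.load("top0.npz"); X=Z["X"]; ok=Z["d"]>0
b=X[205:257,370:402].reshape(-1,3); b=b[(b[:,2]>50)&(b[:,2]<90)]
r=cv2.minAreaRect(b[:,:2].astype(np.float32)); print("meter",r,np.median(b[:,2]),cv2.boxPoints(r))
for nm,(u0,v0,u1,v1) in dict(top=(200,170,222,192),scene=(335,234,352,256)).items():
    Z=np.load(nm+"0.npz"); b=Z["X"][v0:v1,u0:u1]; k=b[...,2]; k=np.where(k<250,k,0); w=b[k>k.max()-12]; print(nm,"knob",k.max(),w.mean(0),len(w))
E
```

```text
top c [578.37   -8.466 101.184] n [-0.354  0.037  0.934] slope 20.865396792456 yaw -5.935882095259429 ((-1.296356201171875, -0.0027313232421875), (182.55165100097656, 112.00601196289062), 0.06299181282520294) 2265
scene c [575.037  -7.256 100.677] n [-0.352  0.036  0.935] slope 20.747218351557002 yaw -5.889098573287464 ((-4.977508544921875, -0.6807594299316406), (177.8500213623047, 106.78661346435547), 0.16259640455245972) 1598
meter ((484.1175842285156, -331.568603515625), (119.36936950683594, 45.593345642089844), 6.576309680938721) 67.10178829082926 [[ 422.215 -315.757]
 [ 427.436 -361.051]
 [ 546.02  -347.38 ]
 [ 540.799 -302.086]]
top knob 160.08491366405184 [606.079 177.319 154.435] 35
scene knob 158.93240747299365 [604.928 180.918 153.395] 44
```

Emit:
{"fn": "arm_command", "kwargs": {
  "targets": [-48,-23.2,2,52.8,0.06,-48,-23.2,2,52.8,0.06,-48,-23.2,2,52.8,0.06,-48,-23.2,2,52.8,0.06,-48,-23.2,2,52.8,0.06,-48,-23.2,2,52.8,0.06,-48,-23.2,2,52.8,0.06,-48,-23.2,2,52.8,0.06,-48,-23.2,2,52.8,0.06,-48,-23.2,2,52.8,0.06,-48,-23.2,2,52.8,0.06,-48,-23.2,2,52.8,0.06],
  "force": 30
}}

```text
time: 1.3
eef_pos: [613.7, 170.8, 384.3]
ee_rot: [0.631, 0.776, -0.002, 0.002]
wrist_force: [-0.1, -0.7, -0.5]
width: 40.1
gripper_force: 0.0
```

Run:
```python
from h import *
np.set_printoptions(precision=2,suppress=True)
p,d,ci=grab("wrist"); p,d,ci=grab("wrist"); cv2.imwrite("pics/w1.png",p[:,:,::-1]); X=cloud(d,ci); np.savez("w1.npz",p=p,d=d,X=X)
s=env.read_state(); print(s["eef_pos"],s["ee_rot"],s["wrist_force"],s["width"])
m=(d>0)&(X[...,2]>138)&(X[...,2]<170)&(np.hypot(X[...,0]-606,X[...,1]-178)<30)
P=X[m]; print(len(P)); 
if len(P): print(P.mean(0),P.max(0),P.min(0)); w=P[P[:,2]>P[:,2].max()-7]; print(w.mean(0),len(w))
```

```text
[611.08 177.52 383.93] [ 0.63  0.78 -0.   -0.  ] [-1.22  0.14 -0.57] 40.03837219953537
635
[603.15 181.78 151.23] [615.27 189.08 157.25] [592.69 171.52 138.01]
[601.55 180.77 153.6 ] 467
```

View pics/w1.png

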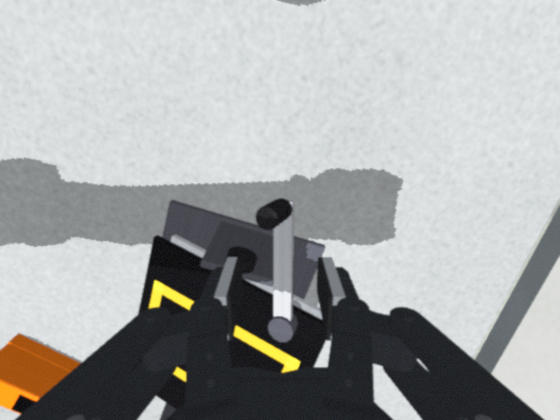

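The wrist view shows the knob at (273,213), between the open fingers' line. Its world position of (602,181,154) matches the geometry for a keeper angle of about 1.25.

```bash
cat >> h.py <<'E'
yaw,sl=np.radians(-5.9),np.radians(20.8); PC=np.array([577,-8,100.])
yv=np.array([-np.sin(yaw),np.cos(yaw),0]); xv=np.array([np.cos(sl)*np.cos(yaw),np.cos(sl)*np.sin(yaw),np.sin(sl)]); nv=np.cross(xv,yv)
def K(th): return PC+60*xv+85*yv+33*nv+110*(-np.cos(th)*xv+np.sin(th)*yv)
E
python3 - <<'E'
from h import *
np.set_printoptions(precision=2,suppress=True)
s=env.read_state(); R=Rn.from_quat(s["ee_rot"]); y0=R.as_matrix()[:,1]
print("down",R.inv().apply(K(1.25)+[0,0,165]-s["eef_pos"])/10)
R0=R;p0=K(1.25)+[0,0,165]
for th in [1.15,1.0,.85,.7,.55,.4,.25,.1,0,0]:
    t=np.sin(th)*xv+np.cos(th)*yv; C=K(th)-12*t+[0,0,165]
    tw=-np.degrees(np.arctan2(t[1],t[0])-np.arctan2(y0[1],y0[0]))
    print(th,R0.inv().apply(C-p0)/10,tw)
E
```

```text
down [ 0.22 -0.22  7.91]
1.15 [-0.23 -2.16  0.76] -7.386122106931301
1.0 [-0.72 -3.66  1.24] -16.287881588944668
0.85 [-1.45 -5.09  1.67] -25.024461574802686
0.7 [-2.39 -6.41  2.04] -33.58769797397406
0.55 [-3.52 -7.59  2.33] -41.985311629061755
0.4 [-4.82 -8.6   2.55] -50.23852619954843
0.25 [-6.25 -9.42  2.67] -58.37904429771287
0.1 [ -7.79 -10.03   2.71] -66.44593377854069
0 [ -8.86 -10.32   2.69] -71.80433894888691
0 [ -8.86 -10.32   2.69] -71.80433894888691
```

Emit:
{"fn": "arm_command", "kwargs": {
  "targets": [0.2,-0.2,3,0,0.06,0.2,-0.2,5,0,0.06,0.2,-0.2,7,0,0.06,0.2,-0.2,7.9,0,0.06,0.2,-0.2,7.9,0,0.06,0.2,-0.2,7.9,0,0.06]
}}

```text
time: 2.0
eef_pos: [608.4, 181.5, 306.3]
ee_rot: [0.626, 0.78, 0.0, -0.0]
wrist_force: [0.2, 0.2, 0.0]
width: 40.1
gripper_force: 0.0
```

Emit:
{"fn": "arm_command", "kwargs": {
  "targets": [-0.1,-1.0,0.4,-4,0.06,-0.2,-2.1,0.8,-7.4,0.06,-0.45,-2.9,1.0,-12,0.06,-0.7,-3.7,1.2,-16.3,0.06,-1.1,-4.4,1.45,-20.5,0.06,-1.45,-5.1,1.7,-25,0.06,-1.9,-5.75,1.85,-29,0.06,-2.4,-6.4,2.0,-33.6,0.06,-2.95,-7.0,2.2,-38,0.06,-3.5,-7.6,2.3,-42,0.06,-4.15,-8.1,2.45,-46,0.06,-4.8,-8.6,2.55,-50,0.06]
}}

```text
time: 3.2
eef_pos: [535.6, 115.5, 282.0]
ee_rot: [0.236, 0.972, 0.001, 0.002]
wrist_force: [1.5, 0.3, 0.2]
width: 40.2
gripper_force: 0.5
```

Run:
```python
from h import *
np.set_printoptions(precision=2,suppress=True)
s=env.read_state(); R=Rn.from_quat(s["ee_rot"]); y0=R.as_matrix()[:,1]; print(s["eef_pos"],s["wrist_force"])
# commanded pose estimate
t=np.sin(.4)*xv+np.cos(.4)*yv; p0=K(.4)-12*t+[0,0,165]; print(p0)
for th,l in [(.25,12),(.1,12),(0,12),(0,15)]:
    t=np.sin(th)*xv+np.cos(th)*yv; C=K(th)-l*t+[0,0,165]
    print(th,R.inv().apply(C-p0)/10,-np.degrees(np.arctan2(t[1],t[0])-np.arctan2(y0[1],y0[0])))
p,d,ci=grab("top");cv2.imwrite("pics/t2.png",cv2.resize(p[130:260,190:350,::-1],None,fx=4,fy=4))
```

```text
[535.59 115.51 281.97] [1.51 0.33 0.19]
[534.58 113.79 279.52]
0.25 [-0.28 -1.63  0.12] -8.016686500999304
0.1 [-0.79 -3.21  0.16] -16.08357598182712
0 [-1.25 -4.21  0.13] -21.44198115217333
0 [-1.36 -4.49  0.13] -21.44198115217333
```

View pics/t2.png

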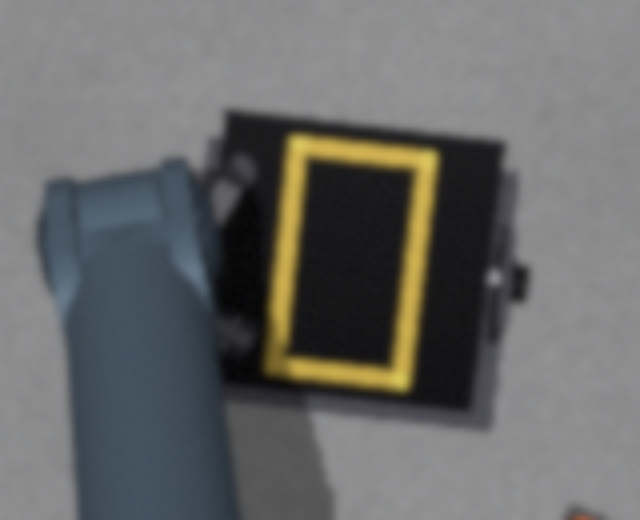

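The top crop shows the bar following the gripper, lying from (235,175) towards the gripper, about 0.4 rad from shut. I'll go on through the detent.

Emit:
{"fn": "arm_command", "kwargs": {
  "targets": [-0.15,-0.8,0.1,-4,0.06,-0.3,-1.6,0.1,-8,0.06,-0.5,-2.4,0.15,-12,0.06,-0.8,-3.2,0.15,-16,0.06,-1.0,-3.7,0.15,-19,0.06,-1.25,-4.2,0.15,-20,0.06,-1.3,-4.4,0.15,-20,0.06,-1.3,-4.5,0.15,-20,0.06,-1.3,-4.5,0.15,-20,0.06]
}}

```text
time: 4.15
eef_pos: [526.5, 70.7, 279.7]
ee_rot: [0.066, 0.998, 0.001, 0.002]
wrist_force: [2.0, 4.6, 0.0]
width: 40.5
gripper_force: 2.5
```

Emit:
{"fn": "arm_command", "kwargs": {
  "targets": [0,-0.2,0,0,0.06,0,-0.4,0,0,0.06,0,-0.4,0,0,0.06,0,-0.4,0,0,0.06]
}}

```text
time: 4.55
eef_pos: [526.3, 69.7, 279.8]
ee_rot: [0.064, 0.998, 0.003, 0.002]
wrist_force: [1.6, 10.2, -0.7]
width: 40.3
gripper_force: 5.2
```

The force doubles over 1 mm of travel, so the bar is at its stop. Next I back off, lift and look.

Emit:
{"fn": "arm_command", "kwargs": {
  "targets": [0,0.6,0,0,0.06,0,0.6,0,0,0.06,0,0.6,-3,0,0.06,0,0.6,-8,0,0.06,0,-2,-12,0,0.06,0,-6,-12,0,-1,0,-6,-12,0,-1,0,-6,-12,0,-1,0,-6,-12,0,-1]
}}

```text
time: 5.45
eef_pos: [516.7, 5.3, 397.8]
ee_rot: [0.066, 0.998, -0.0, -0.001]
wrist_force: [0.9, 0.7, -0.1]
width: 85.3
gripper_force: 0.0
```

Run:
```python
from h import *
np.set_printoptions(precision=2,suppress=True)
p,d,ci=grab("wrist"); p,d,ci=grab("wrist"); cv2.imwrite("pics/w3.png",p[:,:,::-1]); X=cloud(d,ci)
s=env.read_state(); print(s["eef_pos"],s["ee_rot"],s["wrist_force"],s["width"])
q=(X-PC); a=np.stack([q@xv,q@yv,q@nv],-1)
m=(d>0)&(a[...,2]>40)&(a[...,2]<56)&(abs(a[...,0]+50)<40)&(abs(a[...,1]-85)<40); print("knob panel",a[m].mean(0),m.sum())
m=(d>0)&(abs(a[...,2]-12)<5)&(abs(a[...,0])<45)&(abs(a[...,1]-85)<30); b=a[m]; print("bar",b.mean(0),m.sum(), cv2.fitLine(b[:,:2].astype(np.float32),cv2.DIST_HUBER,0,.01,.01).ravel())
m=(d>0)&(abs(a[...,0])<60)&(abs(a[...,1])<35)&(abs(a[...,2])<15)
P=X[m]; n=np.linalg.svd(P-P.mean(0),full_matrices=False)[2][2]; n*=np.sign(n[2]); print("n",n,"slope",np.degrees(np.arccos(n[2])),np.degrees(np.arctan2(-n[1],-n[0])),"off",np.median(a[m][:,2]),m.sum())
hsv=cv2.cvtColor(p,cv2.COLOR_RGB2HSV); y=cv2.inRange(hsv,(18,100,60),(38,255,255)).astype(bool)
y&=(abs(a[...,0])<120)&(abs(a[...,1])<80)&(d>0); c=np.argwhere(y)[:,::-1]
g=ray(c,ci,PC,nv)-PC; r=cv2.minAreaRect(np.c_[g@xv,g@yv].astype(np.float32)); print("frame",r)
```

```text
[516.95   6.36 397.81] [ 0.06  1.   -0.   -0.  ] [ 0.64 -0.47  0.13] 85.38864532891013
knob panel [-52.44  83.81  48.07] 383
bar [-6.45 88.94 12.4 ] 1834 [ 0.99 -0.1  -1.45 85.29]
n [-0.35  0.04  0.93] slope 20.782306005984537 -5.978706180136564 off 0.8038910112662829 8510
frame ((-2.2220458984375, -0.21857070922851562), (177.46249389648438, 107.39441680908203), 0.14360590279102325)
```

View pics/w3.png

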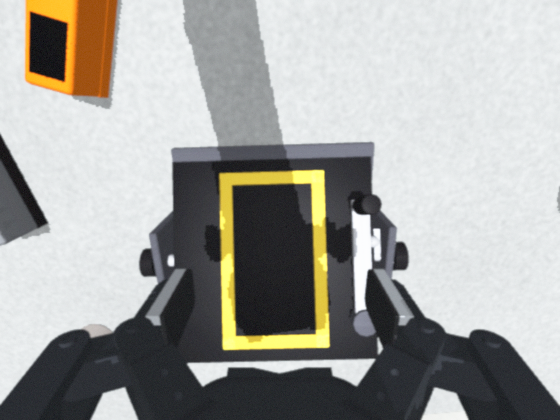

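The wrist view shows the bar from (363,322) to (363,205), parallel to the panel's left edge, with the knob at (366,204). In panel coordinates the knob is at (-52,84), so the keeper is shut. Now to the meter.

Emit:
{"fn": "arm_command", "kwargs": {
  "targets": [-1.1,-34,5,-14,-1,-1.1,-34,5,-14,-1,-1.1,-34,5,-14,-1,-1.1,-34,5,-14,-1,-1.1,-34,5,-14,-1,-1.1,-34,5,-14,-1,-1.1,-34,5,-14,-1,-1.1,-34,5,-14,-1,-1.1,-34,5,-14,-1,-1.1,-34,5,-14,-1,-1.1,-34,5,-14,-1]
}}

```text
time: 6.65
eef_pos: [484.8, -330.5, 348.4]
ee_rot: [-0.059, 0.998, 0.001, 0.0]
wrist_force: [-0.0, 0.3, 0.7]
width: 85.2
gripper_force: 0.0
```

```bash
sed -i 's/PC=np.array(\[577,-8,100.\])/PC=np.array([575,-8,100.])/' h.py
python3 - <<'E'
from h import *
np.set_printoptions(precision=2,suppress=True)
p,d,ci=grab("wrist"); p,d,ci=grab("wrist"); cv2.imwrite("pics/w4.png",p[:,:,::-1]); X=cloud(d,ci)
s=env.read_state(); R=Rn.from_quat(s["ee_rot"]).as_matrix(); print(s["eef_pos"],np.degrees(np.arctan2(R[1,1],R[0,1])))
m=((d>0)&(X[...,2]>58)&(X[...,2]<74)&(abs(X[...,0]-484)<85)&(abs(X[...,1]+331)<55)).astype(np.uint8)
n,l,st,_=cv2.connectedComponentsWithStats(m); k=1+st[1:,4].argmax(); P=X[l==k]
r=cv2.minAreaRect(P[:,:2].astype(np.float32)); print(r,np.median(P[:,2]),len(P),cv2.boxPoints(r))
t=toolshift([*r[0],195]); print(t)
E
```

```text
[ 484.54 -331.02  348.76] 96.67395372117937
((479.2070007324219, -330.1871032714844), (118.70481872558594, 44.090816497802734), 6.740175724029541) 66.00176513190719 6418 [[ 417.68 -315.26]
 [ 422.85 -359.05]
 [ 540.74 -345.11]
 [ 535.56 -301.33]]
[ 0.53  0.13 15.38]
```

View pics/w4.png

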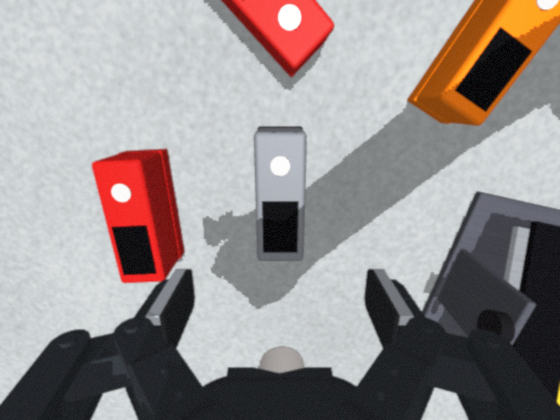

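The wrist view shows the grey meter at (280,193), aligned between the fingers. Measured 119 x 44 mm with its top at 66 mm, it fits the description, and the red boxes are clear of the fingers.

Emit:
{"fn": "arm_command", "kwargs": {
  "targets": [0.4,0.1,4,0,-1,0.4,0.1,8,0,-1,0.4,0.1,12,0,-1,0.4,0.1,14.5,0,-1,0.4,0.1,15.3,0,-1,0.4,0.1,15.3,0,-1,0.4,0.1,15.3,0,1,0.4,0.1,15.3,0,1,0.4,0.1,15.3,0,1,0.4,0.1,15.3,0,1,0.4,0.1,15.3,0,1,0.4,0.1,15.3,0,1],
  "force": 30
}}

```text
time: 7.95
eef_pos: [480.3, -332.1, 197.5]
ee_rot: [-0.057, 0.998, 0.0, 0.001]
wrist_force: [-0.9, 2.9, 6.9]
width: 43.5
gripper_force: 31.9
```

Emit:
{"fn": "arm_command", "kwargs": {
  "targets": [0,0,-4,0,1,0,0,-8,0,1,0,0,-12,0,1,0,0,-16,0,1,-1.6,4.5,-18,2,1,-3.2,9,-18,4,1,-4.8,13.5,-18,6,1,-6.6,18,-18,8,1,-8.2,22.5,-18,10,1,-9.8,26.5,-18,12,1,-11,30,-18,12.5,1,-11.6,31.4,-18,12.5,1]
}}

```text
time: 9.15
eef_pos: [559.0, -1.5, 374.6]
ee_rot: [0.049, 0.999, 0.001, -0.001]
wrist_force: [0.7, 0.0, -5.9]
width: 43.7
gripper_force: 33.7
```

Run:
```python
from h import *
np.set_printoptions(precision=2,suppress=True)
for n in("wrist","scene"):
    p,d,ci=grab(n)
    if n=="wrist": cv2.imwrite("pics/w5.png",p[:,:,::-1])
s=env.read_state(); R=Rn.from_quat(s["ee_rot"]).as_matrix(); print(s["time"],s["eef_pos"],np.degrees(np.arctan2(R[1,1],R[0,1])),s["wrist_force"],s["width"],s["gripper_force"],s["wrist_torque"])
```

```text
9.25 [559.2   -3.41 374.65] 84.35419581209895 [-0.03 -0.15 -3.98] 43.56906329081474 33.67328345775604 [-0.01  0.02  0.04]
```

View pics/w5.png

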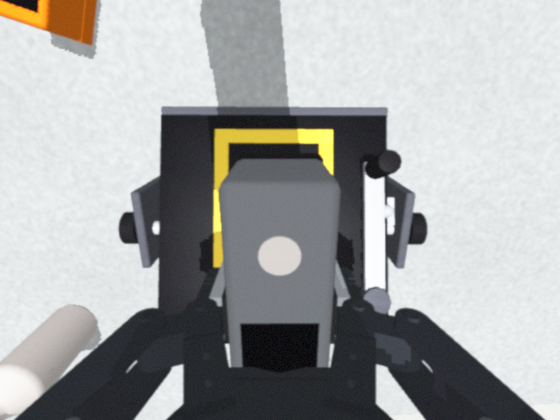

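The wrist view shows the meter held level at (280,255) over the frame, with the keeper still shut. I start 15 mm uphill, then move back down-slope while lowering, so that the meter pivots between the pads as it meets the panel.

Emit:
{"fn": "arm_command", "kwargs": {
  "targets": [-0.5,0,1.5,0,1,-1,0,3,0,1,-1.5,0,4.5,0,1,-1.5,0,5,0,1,-1.5,0,5,0,1,-1.5,0,5,0,1,-1.5,0,5,0,1],
  "force": 20
}}

```text
time: 9.95
eef_pos: [574.6, -9.1, 326.4]
ee_rot: [0.053, 0.999, 0.0, 0.001]
wrist_force: [0.4, -0.1, -5.3]
width: 43.6
gripper_force: 33.4
```

Emit:
{"fn": "arm_command", "kwargs": {
  "targets": [0,0,0.3,0,1,0,0,0.6,0,1,0.1,0,0.8,0,1,0.25,0,1.1,0,1,0.4,0,1.4,0,1,0.55,0,1.7,0,1,0.55,0,1.7,0,1],
  "force": 20
}}

```text
time: 10.65
eef_pos: [568.7, -8.2, 308.7]
ee_rot: [0.053, 0.999, 0.0, 0.0]
wrist_force: [1.2, 0.4, 1.9]
width: 44.0
gripper_force: 34.3
```

Emit:
{"fn": "arm_command", "kwargs": {
  "targets": [0.15,0,0.3,0,1,0.3,0,0.5,0,1,0.45,0,0.8,0,1,0.6,0,1.0,0,1,0.8,0,1.2,0,1,0.9,0,1.3,0,1,0.9,0,1.3,0,1],
  "force": 20
}}

```text
time: 11.35
eef_pos: [559.8, -7.5, 295.6]
ee_rot: [0.053, 0.999, -0.0, -0.0]
wrist_force: [1.1, 0.6, 2.2]
width: 44.0
gripper_force: 34.3
```

```bash
cat > look.py <<'E'
from h import *
import sys
np.set_printoptions(precision=2,suppress=True)
s=env.read_state(); print(s["time"],s["eef_pos"],s["wrist_force"],s["wrist_torque"],s["gripper_force"])
print("normal press ~",(s["wrist_force"]-[0,0,-4.2])@nv, "ref tcp",PC+45*nv+[0,0,152])
p,d,ci=grab("wrist"); X=cloud(d,ci); cv2.imwrite(f"pics/{sys.argv[1]}.png",p[:,:,::-1])
q=X-PC; a=np.stack([q@xv,q@yv,q@nv],-1)
# meter top: grey region between frame, above panel, in front of fingers
m=((d>0)&(a[...,2]>40)&(a[...,2]<90)&(abs(a[...,1])<30)&(abs(a[...,0])<75)).astype(np.uint8)
v=np.mgrid[0:420,0:560][0]; m[v>350]=0
n,l,st,_=cv2.connectedComponentsWithStats(m); P=a[l==1+st[1:,4].argmax()]
# top face: fit plane to points near the top
N=None; Q=P[P[:,2]>55]
for _ in range(5):
    c=Q.mean(0); N=np.linalg.svd(Q-c,full_matrices=False)[2][2]; N*=np.sign(N[2]); Q=P[abs((P-c)@N)<2.5]
print("top normal in panel axes (deg)",np.degrees(N[:2]),"z of top at",c,"n",len(Q))
print("x range",np.percentile(Q[:,0],[.5,99.5]),"y",np.percentile(Q[:,1],[.5,50,99.5]))
r=cv2.minAreaRect(Q[:,:2].astype(np.float32)); print(r)
hsv=cv2.cvtColor(p,cv2.COLOR_RGB2HSV); y=cv2.inRange(hsv,(18,100,60),(38,255,255)).astype(bool)&(d>0)&(abs(a[...,2])<15)
g=a[y]; print("tape y ext",np.percentile(g[:,1],[.5,99.5]),"x",np.percentile(g[:,0],[.5,99.5]))
mp=(d>0)&(abs(a[...,2])<15)&(abs(a[...,1])<70)&(abs(a[...,1])>30)&(abs(a[...,0])<80); print("panel z",np.median(a[mp][:,2]))
E
python3 look.py w6
```

```text
11.35 [559.75  -7.51 295.63] [1.12 0.57 2.23] [ 0.05 -0.58  0.01] 34.29020404815674
normal press ~ 5.638454089844533 ref tcp [559.1   -6.36 294.07]
top normal in panel axes (deg) [2.99 0.13] z of top at [-18.79  -1.03  68.41] n 19558
x range [-55.71  17.51] y [-25.02  -0.91  23.  ]
((-19.073421478271484, -0.031192779541015625), (59.39872360229492, 75.2276840209961), 89.53134155273438)
tape y ext [-52.99  52.95] x [-88.34   8.97]
panel z -1.9508809442586343
```

View pics/w6.png

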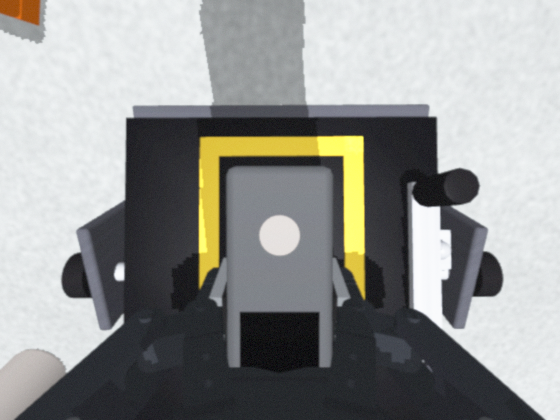

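The wrist view shows the meter at (280,265) inside the frame and nearly flush: its top is still pitched 3° from the panel normal, so the lower end is slightly lifted. I press further to seat it.

Emit:
{"fn": "arm_command", "kwargs": {
  "targets": [0.1,0,0.3,0,1,0.1,0,0.5,0,1,0.05,0,0.7,0,1,0,0,0.8,0,1,0,0,0.8,0,1,0,0,0.8,0,1],
  "force": 20
}}

```text
time: 12.0
eef_pos: [559.6, -7.6, 288.4]
ee_rot: [0.053, 0.999, 0.0, -0.001]
wrist_force: [-3.6, 0.1, 8.4]
width: 43.8
gripper_force: 35.1
```

```bash
python3 look.py w7
```

```text
12.0 [559.57  -7.58 288.43] [-3.59  0.08  8.43] [0.02 0.1  0.03] 35.12093782424927
normal press ~ 13.083248023991612 ref tcp [559.1   -6.36 294.07]
top normal in panel axes (deg) [-0.31 -0.02] z of top at [-21.77  -1.08  60.73] n 19474
x range [-59.54  14.2 ] y [-25.18  -1.2   23.01]
((-22.617202758789062, 0.21438980102539062), (59.77354049682617, 75.79571533203125), 89.43201446533203)
tape y ext [-52.79  52.86] x [-88.33   6.38]
panel z -5.115410967597853
```

The meter is flush: tilt is 0.3°, torque about zero, offset under about 1 mm, and the press is 13 N. I ease it to about 10 N.

Emit:
{"fn": "arm_command", "kwargs": {
  "targets": [0,0.1,-0.05,0,1,0,0.1,-0.1,0,1,0,0.1,-0.1,0,1,0,0.1,-0.1,0,1,0,0.1,-0.1,0,1,0,0.1,-0.1,0,1],
  "force": 20
}}

```text
time: 12.65
eef_pos: [559.4, -7.3, 289.1]
ee_rot: [0.053, 0.999, -0.0, -0.001]
wrist_force: [-2.5, -1.5, 7.3]
width: 43.5
gripper_force: 35.0
```

```bash
python3 look.py w8
```

```text
12.65 [559.41  -7.29 289.05] [-2.49 -1.46  7.32] [-0.17  0.05  0.03] 34.98029351234436
normal press ~ 11.598227425912325 ref tcp [559.1   -6.36 294.07]
top normal in panel axes (deg) [-0.3   0.09] z of top at [-21.75  -0.97  61.4 ] n 19498
x range [-59.54  14.2 ] y [-25.14  -1.09  23.25]
((-22.723426818847656, 0.19309234619140625), (59.67806625366211, 75.74243927001953), 89.61544036865234)
tape y ext [-52.79  52.9 ] x [-88.39   6.59]
panel z -4.471420860161574
```

View pics/w8.png

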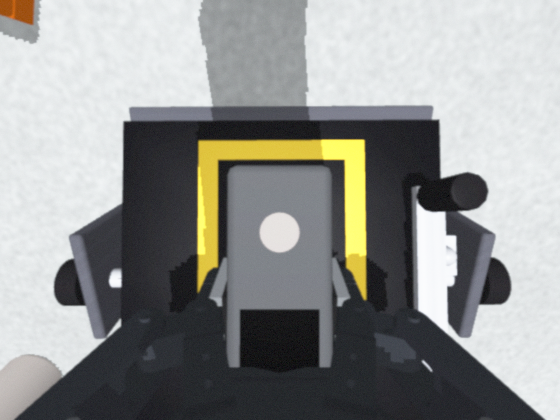

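The wrist view shows the meter centred in the frame at (280,265), with the keeper shut at x≈430. One last small ease also takes out the sideways load.

Emit:
{"fn": "arm_command", "kwargs": {
  "targets": [0,-0.07,-0.04,0,1,0,-0.07,-0.05,0,1,0,-0.07,-0.05,0,1,0,-0.07,-0.05,0,1,0,-0.07,-0.05,0,1]
}}

```text
time: 13.2
eef_pos: [559.3, -7.5, 289.4]
ee_rot: [0.053, 0.999, -0.0, -0.001]
wrist_force: [-1.9, -0.7, 5.9]
width: 43.6
gripper_force: 34.8
```

```bash
python3 look.py w9 && python3 -c "
from h import *
s=env.read_state(); f=(s['wrist_force']-[0,0,-4.2])@nv; print(f)
if 8<f<13: print(job.finish_job())"
```

```text
13.2 [559.31  -7.45 289.36] [-1.9  -0.74  5.88] [0.05 0.05 0.08] 34.756869077682495
normal press ~ 10.063771211778235 ref tcp [559.1   -6.36 294.07]
top normal in panel axes (deg) [-0.32  0.02] z of top at [-21.73  -1.05  61.73] n 19503
x range [-59.54  14.17] y [-25.14  -1.16  23.06]
((-22.68912124633789, -0.14886093139648438), (75.79402160644531, 59.584903717041016), 0.38277822732925415)
tape y ext [-52.76  52.88] x [-88.41   6.5 ]
panel z -4.135225230735105
10.31179007052041
the job is handed in; nothing more can be done
None
```

Job handed in at about 13 s: the keeper is shut in its detent, and the gripped meter sits flush (within about 0.3°), centred in the frame to about 1 mm and pressed on with about 10 N.

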